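Finish the row of castors on the stock shelf

TASK

Finish the row of castors on the low shelf: the biggest one already stands at one end, so stand the other four beside it in falling order of size, the largest of them next to it, one centred in each taped mark. Each stands on its plate with the wheel up and square to the shelf, its wheel pointing the same way as the big one's. Set each down gently without dropping it, and leave the big castor and the bolt bin where they are.

Things in the scene. Friction and masses are not known exactly. Their poses are not given: they have to be found in the camera images.
- castor_50: Castor standing wheel up on its plate, 70 mm tall, ~160 g. White 50 mm wheel, 20 mm wide, stiff (does not turn), centre 45 mm up. Steel plate 58 x 48 x 4 mm. Non-swivel steel fork, 29 mm wide (39 over the axle bolt), ends 53 mm up; above it the wheel stands free. Origin: centre of plate's underside; x = rolling direction (plate's long side), y = axle, z = up. Same turned half round.
- castor_75: Castor standing wheel up on its plate, 100 mm tall, ~300 g. White 75 mm wheel, 24 mm wide, stiff (does not turn), centre 62.5 mm up. Steel plate 74 x 58 x 4 mm. Non-swivel steel fork, 33 mm wide (43 over the axle bolt), ends 74 mm up; above it the wheel stands free. Origin: centre of plate's underside; x = rolling direction (plate's long side), y = axle, z = up. Same turned half round.
- castor_100: Castor standing wheel up on its plate, 128 mm tall, ~500 g. White 100 mm wheel, 28 mm wide, stiff (does not turn), centre 78 mm up. Steel plate 88 x 68 x 4 mm. Non-swivel steel fork, 37 mm wide (47 over the axle bolt), ends 91 mm up; above it the wheel stands free. Origin: centre of plate's underside; x = rolling direction (plate's long side), y = axle, z = up. Same turned half round.
- castor_125: Castor standing wheel up on its plate, 155 mm tall, ~750 g. White 125 mm wheel, 32 mm wide, stiff (does not turn), centre 92.5 mm up. Steel plate 98 x 76 x 4 mm. Non-swivel steel fork, 41 mm wide (51 over the axle bolt), ends 107 mm up; above it the wheel stands free. Origin: centre of plate's underside; x = rolling direction (plate's long side), y = axle, z = up. Same turned half round.
- castor_160: The biggest castor, same kind: white 160 mm wheel 40 mm wide, plate 122 x 94 mm, 195 mm tall, 2.4 kg. Stands loose, wheel up, at one end of the shelf (either end), 125 mm from the nearest mark's centre; it stays there. Origin: centre of plate's underside, on the shelf deck; x = rolling direction (across the shelf), y = axle (along the row), z = up.
- bolt_bin: Blue open-fronted pick bin full of bolts, 140 x 100 x 75 mm, 1.2 kg, loose on the shelf at the end opposite the biggest castor; it stays there. Origin: centre of its underside; y along the row, z = up.
- bay_a: One of four equal marks in a row on the shelf: four white tape corners, 116 (across) x 90 mm (along the row), 110 mm from mark to mark. The names a to d are in random order along the row. Shelf: grey rails round a dark board, 760 x 160 mm, flat top 45 mm above the bench, no lip. Origin: mark's centre, on the shelf's top; x across the shelf, away from the robot, y along the row, z = up.
- bay_b: One of four equal marks in a row on the shelf: four white tape corners, 116 (across) x 90 mm (along the row), 110 mm from mark to mark. The names a to d are in random order along the row. Shelf: grey rails round a dark board, 760 x 160 mm, flat top 45 mm above the bench, no lip. Origin: mark's centre, on the shelf's top; x across the shelf, away from the robot, y along the row, z = up.
- bay_c: One of four equal marks in a row on the shelf: four white tape corners, 116 (across) x 90 mm (along the row), 110 mm from mark to mark. The names a to d are in random order along the row. Shelf: grey rails round a dark board, 760 x 160 mm, flat top 45 mm above the bench, no lip. Origin: mark's centre, on the shelf's top; x across the shelf, away from the robot, y along the row, z = up.
- bay_d: One of four equal marks in a row on the shelf: four white tape corners, 116 (across) x 90 mm (along the row), 110 mm from mark to mark. The names a to d are in random order along the row. Shelf: grey rails round a dark board, 760 x 160 mm, flat top 45 mm above the bench, no lip. Origin: mark's centre, on the shelf's top; x across the shelf, away from the robot, y along the row, z = up.
Mind the look-alikes: they are no part of the job. What is shaped like the castor_75 but purple or turquoise is not meant.

How it is judged:
At the end, for the whole second after the job is handed in: From the 160 mm castor on, the 125, 100, 75 and 50 mm ones stand in that order, one per mark: plate on the deck and within 15 mm of the mark's centre, upright within 0.1 rad, rolling direction across the shelf within 0.22 rad (either way), released, at rest ((horizontal distance between castor_125 and bay_a below 0.015 m or horizontal distance between castor_125 and bay_b below 0.015 m or horizontal distance between castor_125 and bay_c below 0.015 m or horizontal distance between castor_125 and bay_d below 0.015 m) and horizontal distance between castor_125 and castor_160 between 0.09 and 0.16 m and angle between each of castor_125, castor_100, castor_75, castor_50's own z axis and vertical below 0.1 rad and angle between the x axis of each of castor_125, castor_100, castor_75, castor_50 and the x axis of bay_a, either way round below 0.22 rad and height (world z) of castor_125 between 0.04 and 0.05 m and linear speed of each of castor_125, castor_100, castor_75, castor_50 below 0.02 m/s and (horizontal distance between castor_100 and bay_a below 0.015 m or horizontal distance between castor_100 and bay_b below 0.015 m or horizontal distance between castor_100 and bay_c below 0.015 m or horizontal distance between castor_100 and bay_d below 0.015 m) and horizontal distance between castor_100 and castor_160 between 0.2 and 0.27 m and height (world z) of castor_100 between 0.04 and 0.05 m and (horizontal distance between castor_75 and bay_a below 0.015 m or horizontal distance between castor_75 and bay_b below 0.015 m or horizontal distance between castor_75 and bay_c below 0.015 m or horizontal distance between castor_75 and bay_d below 0.015 m) and horizontal distance between castor_75 and castor_160 between 0.31 and 0.38 m and height (world z) of castor_75 between 0.04 and 0.05 m and (horizontal distance between castor_50 and bay_a below 0.015 m or horizontal distance between castor_50 and bay_b below 0.015 m or horizontal distance between castor_50 and bay_c below 0.015 m or horizontal distance between castor_50 and bay_d below 0.015 m) and horizontal distance between castor_50 and castor_160 between 0.42 and 0.49 m and height (world z) of castor_50 between 0.04 and 0.05 m); the robot touches nothing.
It fails at once if the 160 mm castor is shifted by more than 20 mm or tipped (distance of castor_160 from where it was at the start of the episode above 0.02 m or angle between castor_160's own z axis and vertical above 0.25 rad).
It fails at once if the bolt bin is shifted by more than 20 mm or tipped (distance of bolt_bin from where it was at the start of the episode above 0.02 m or angle between bolt_bin's own z axis and vertical above 0.25 rad).
It fails at once if a castor is dropped (moves faster than 0.65 m/s with its plate less than 20 mm above the shelf deck) ((height (world z) of castor_125 below 0.065 m and linear speed of castor_125 above 0.65 m/s) or (height (world z) of castor_100 below 0.065 m and linear speed of castor_100 above 0.65 m/s) or (height (world z) of castor_75 below 0.065 m and linear speed of castor_75 above 0.65 m/s) or (height (world z) of castor_50 below 0.065 m and linear speed of castor_50 above 0.65 m/s)).
It also fails if it takes over 112 s, if anything falls off the work surface, if the arm or the gripper's body presses on something with over 40 N, if the wrist force passes 120 N, or if a joint passes its speed limit or range.

ROBOT

A 6-joint arm with a two-finger parallel gripper is mounted at the origin on the work surface. World frame = base frame: x ahead of the robot, y to its left, z up, the work surface at z = 0. Lengths are in m, angles in rad, forces in N, time in s.
With the tool pointing down it reaches from about 0.3 to 0.875 m from the base axis. Payload 4.2 kg.
Tool frame: the origin (TCP) lies midway between the tips of the shut fingers; the grasp point (between the pads) lies 19 mm behind it; z points along the fingers, x is the direction in which the jaws open and shut, and the axes are right-handed (so a half turn about z gives the same grasp; the last joint's range is limited). The gripper opens to 85 mm and grips with 20 to 120 N. Pads are 22 mm wide; open, the fingers measure 114 mm over their backs; the gripper's body (76 mm by 85 mm) begins 54 mm behind the grasp point. The pads swing forward as they close: fully open they stand 13 mm farther back than shut.
Start: joints at [1.213, 0.32, 1.565, -0, 1.257, -0.02], TCP at [0.191, 0.543, 0.231] pointing down, gripper open.
Joint ranges: [-3.11, 3.11], [-0.84, 2.01], [0.21, 2.61], [-1.34, 4.49], [0.05, 2.63], [-2.56, 2.56]. Speed limits (rad/s): [2.57, 2.57, 3.14, 3.14, 3.14, 3.14].

INTERFACE

Orientations are given as a unit quaternion [x, y, z, w].
In Python, from station import goto, move_linear, move_j, move_gripper, sleep, solve_ik, camera, camera_model, MotionError, hand_in, current_time, current_qpos, current_joint_velocities, current_joint_efforts, current_tcp_pos, current_orientation, current_ft_force, current_ft_torque, current_gripper_width gives the robot as it stands. Calls block until the motion is done:
- goto(position, orientation): joint-space move of the TCP to a pose.
- move_linear(position, orientation=None, velocity=0.15): straight line of the TCP; orientation=None keeps the orientation; velocity is the mean speed in m/s.
- move_j(angles): joint-space move.
- move_gripper(opening): finger opening in m; the grip force is fixed at half the most; returns when the fingers have stopped.
- sleep(seconds).
- solve_ik(position, orientation): joint angles nearest the present ones, or None.
- camera(name): name is "side" or "top"; returns the picture (480x640x3 uint8, red, green, blue); there is no depth.
- camera_model(name): a dict with "intrinsics" (3x3 intrinsics, pixels), "camera_from_world" (4x4, takes a point from world to camera coordinates). Camera axes: x right, y up, looking along -z (the intrinsics and any distortion apply to the point x, -y, -z); pixel columns grow to the right and rows downward; lengths in m; the calibration is good to about 2 mm. A picture is of the moment at which its call begins. camera_model takes no time and is no camera call.
A pose or a line that the arm cannot do raises MotionError and nothing moves.
- hand_in(): hands the job in, once; it reports no verdict.
Readings, each from a call of its own:
- current_time(): time.
- current_qpos(): joint angles.
- current_joint_velocities(): joint speeds.
- current_joint_efforts(): joint torques, N m.
- current_tcp_pos(): TCP position.
- current_orientation(): TCP orientation.
- current_ft_force(): force on the tool from outside, world axes, zero at the start.
- current_ft_torque(): the same for the moment, N m.
- current_gripper_width(): finger opening in m.
Only numpy, scipy, OpenCV 4.12 (cv2) and the standard library are available. Lean on these libraries where they do the work, as an engineer would, in place of code of your own. Each camera call takes 0.05 s, during which the arm holds its last target. There are 200 camera calls.

## Working session

There is one attempt and no reset: what is moved stays moved. The work goes in short steps, each a Python script; the robot and the scene stay as the last script left them, time stands still between calls to the robot, and variables do not carry over. Pictures are saved under pics/ and viewed, about 12 in all and at most 16, crops included, and the job is handed in when it is done.

```bash
mkdir -p pics; python3 - <<'E'
from station import *
import cv2, numpy as np
np.set_printoptions(precision=4,suppress=True)
for n in ("top","side"):
    im=camera(n); cv2.imwrite(f"pics/{n}0.png",im[:,:,::-1]); m=camera_model(n); print(n,{k:v for k,v in m.items()})
print(current_time(),current_orientation(),current_tcp_pos())
E
```

```text
top {'intrinsics': array([[603.6163,   0.    , 323.1883],
       [  0.    , 603.6163, 229.6861],
       [  0.    ,   0.    ,   1.    ]]), 'camera_from_world': array([[ 0.0021, -1.    , -0.008 , -0.0098],
       [ 0.996 ,  0.0014,  0.0896, -0.5136],
       [-0.0895, -0.0081,  0.9959, -1.1253],
       [ 0.    ,  0.    ,  0.    ,  1.    ]])}
side {'intrinsics': array([[603.2587,   0.    , 322.2091],
       [  0.    , 603.2587, 237.9231],
       [  0.    ,   0.    ,   1.    ]]), 'camera_from_world': array([[ 0.9999,  0.0089,  0.0089, -0.4736],
       [-0.0121,  0.5   ,  0.866 , -0.0605],
       [ 0.0033, -0.866 ,  0.5   , -1.1513],
       [ 0.    ,  0.    ,  0.    ,  1.    ]])}
0.1 [ 0.8159  0.5782 -0.0007  0.0004] [0.1904 0.5421 0.2306]
```

View pics/top0.png

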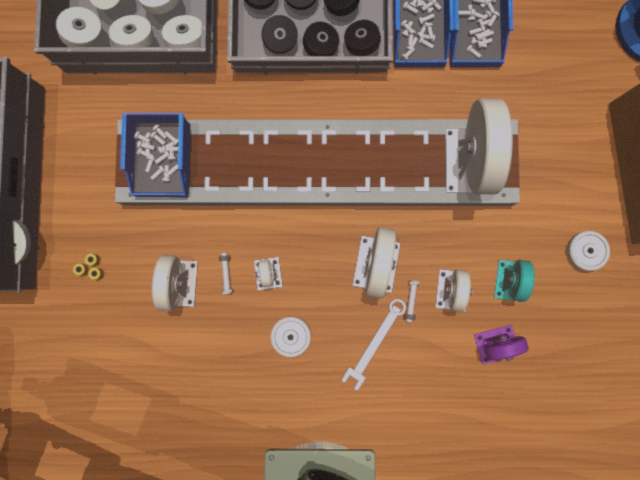

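View pics/side0.png

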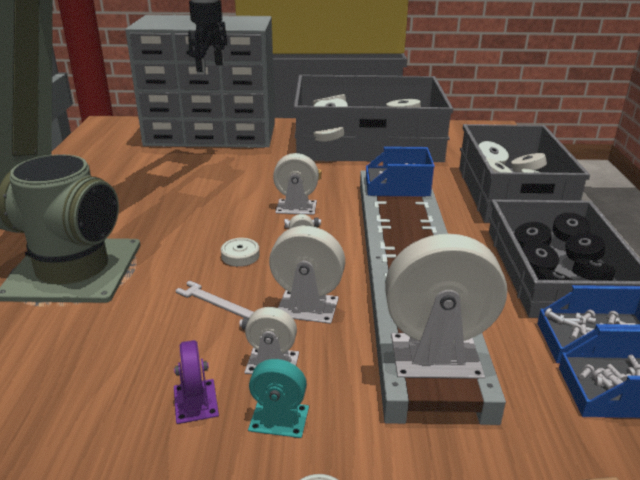

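The top view shows the 160 castor at the right end (px 488,147) and the bin at the left (155,155). The mark centres are near columns 229, 288, 347 and 406, row 162. The castors are the 100 at (178,283), the 50 at (267,273), the 125 at (378,263) and the 75 at (455,290). The side view agrees on the sizes.

Next I'll zoom in to read the plate corners.

```bash
python3 - <<'E'
import cv2, numpy as np
im=cv2.imread("pics/top0.png")
def crop(x,y,w=100,h=75,s=4):
    c=cv2.resize(im[y:y+h,x:x+w],None,fx=s,fy=s,interpolation=cv2.INTER_CUBIC)
    for i in range(0,w,10):
        cv2.line(c,(i*s,0),(i*s,6),(0,255,255),1); cv2.putText(c,str(x+i),(i*s,16),0,.35,(0,255,255),1)
    for j in range(0,h,10):
        cv2.line(c,(0,j*s),(6,j*s),(0,255,255),1); cv2.putText(c,str(y+j),(8,j*s+4),0,.35,(0,255,255),1)
    return c
cv2.imwrite("pics/m.png",np.vstack([np.hstack([crop(330,223),crop(140,245)]),np.hstack([crop(415,250),crop(230,236)])]))
# tape corners of marks
g=im[120:205,192:445].astype(int); m=((g.min(2)>165)).astype(np.uint8)
n,l,s,c=cv2.connectedComponentsWithStats(m)
for i in range(1,n):
    if s[i,4]>12: print(s[i]+[192,120,0,0,0],c[i]+[192,120])
E
```

```text
[206 130  14  14  91] [210.47252747 134.23076923]
[239 130  15  13  86] [247.60465116 133.60465116]
[264 130  14  14  93] [268.50537634 134.13978495]
[297 130  15  14  88] [305.70454545 133.67045455]
[321 130  16  13  90] [327.13333333 133.48888889]
[355 130  15  14  95] [364.51578947 134.24210526]
[380 130  15  13  95] [385.22105263 133.94736842]
[414 130  14  14  94] [422.61702128 134.27659574]
[204 177  15  14  94] [209.5        185.86170213]
[239 178  14  13  91] [247.54945055 185.91208791]
[264 178  13  14  91] [268.45054945 186.15384615]
[296 178  16  14 108] [305.46296296 186.75925926]
[321 178  15  14 108] [326.56481481 186.64814815]
[356 178  14  13  90] [364.64444444 185.9       ]
[380 178  15  14 107] [385.48598131 186.64485981]
[415 178  14  13  91] [423.40659341 186.04395604]
```

View pics/m.png

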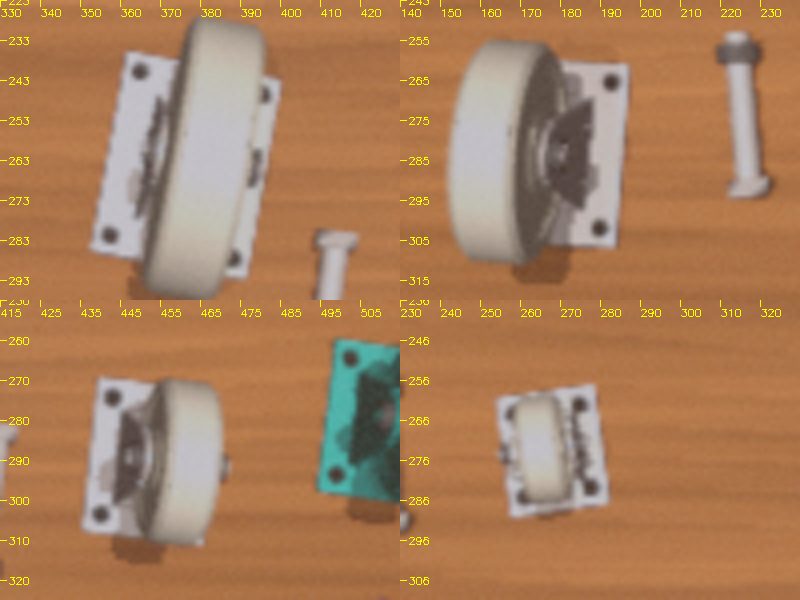

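```bash
cat > geo.py <<'E'
import numpy as np
from station import camera_model
def ray(n,px,z):
    m=camera_model(n);K=m["intrinsics"];T=m["camera_from_world"]
    d=np.linalg.inv(K)@[px[0],px[1],1]; d=T[:3,:3].T@(d*[1,-1,-1]); o=-T[:3,:3].T@T[:3,3]
    return o+d*(z-o[2])/d[2]
def proj(n,p):
    m=camera_model(n);c=(m["camera_from_world"]@[*p,1])[:3]*[1,-1,-1]
    q=m["intrinsics"]@c; return q[:2]/q[2]
E
python3 - <<'E'
from geo import *
np.set_printoptions(precision=4,suppress=True)
off={125:(330,223),100:(140,245),75:(415,250),50:(230,236)}
C={125:[(127,53),(281,81),(245,277),(91,249)],100:[None,(229,66),(216,246),None],75:[(100,77),None,(203,245),(84,228)],50:[(98,100),(194,85),(208,203),(112,217)]}
dim={125:(98,76,.0925),100:(88,68,.078),75:(74,58,.0625),50:(58,48,.045)}
for k in C:
    P=[None if c is None else ray("top",np.array(c)/4+off[k]-.375,.004)[:2] for c in C[k]]
    a,b,c,d=P; L=[np.linalg.norm(p-q)*1e3 for p,q in((a,d),(b,c),(a,b),(d,c)) if p is not None and q is not None]
    e=[p-q for p,q in((a,d),(b,c)) if p is not None and q is not None]
    x=np.mean(e,0); yaw=np.arctan2(x[1],x[0]); u=np.array([np.cos(yaw),np.sin(yaw)]);v=np.array([-u[1],u[0]])  # v=left(+y)
    hx,hy,zc=dim[k][0]/2e3,dim[k][1]/2e3,dim[k][2]
    off4=[(1,1),(1,-1),(-1,-1),(-1,1)]
    cs=[p-u*s*hx-v*t*hy for p,(s,t) in zip(P,off4) if p is not None]
    ctr=np.mean(cs,0)
    print(k,"sides",np.array(L),"ctr",ctr,"yaw",yaw,"spread",np.ptp(cs,0),"side wheel px",proj("side",[*ctr,zc]),"top wheel-top px",proj("top",[*ctr,2*zc-.03]))
# marks from tape outer corners
X=[(206,240-.0),(264,298),(321.5,356.5),(380,415)]
cx=[(np.array([a,b,c,d])) for a,b,c,d in [((210.47,134.2),(247.6,133.6),(209.5,185.9),(247.55,185.9)),((268.5,134.1),(305.7,133.7),(268.45,186.15),(305.5,186.76)),((327.1,133.5),(364.5,134.2),(326.6,186.6),(364.6,185.9)),((385.2,133.9),(422.6,134.3),(385.5,186.6),(423.4,186.0))]]
M=[np.mean([ray("top",p,.045) for p in q],0)[:2] for q in cx]
M=np.array(M);print(M,np.diff(M,axis=0)); d=M[0]-M[3]; print("row yaw",np.arctan2(-d[0],d[1]))
print("160 axis est",M[3]-d/330*125*1., proj("side",[*(M[3]-d/330*125),.045+.115]),proj("top",[*(M[3]-d/330*125),.24]))
print("tops side px", [proj("side",[*m,.045]) for m in M])
E
```

```text
125 sides [95.9012 95.758  75.3606 74.8259] ctr [ 0.4497 -0.1107] yaw -0.18718928884113364 spread [0.003  0.0012] side wheel px [307.761  262.5622] top wheel-top px [383.2871 260.7807]
100 sides [86.2632] ctr [0.4128 0.2709] yaw -0.0514516146472592 spread [0.0017 0.0001] side wheel px [296.3381 176.2795] top wheel-top px [160.0581 282.4402]
75 sides [72.4882 57.0949] ctr [ 0.4006 -0.2565] yaw -0.12051094051434129 spread [0.0015 0.001 ] side wheel px [271.9046 331.7742] top wheel-top px [463.1642 290.0724]
50 sides [56.5579 57.0512 46.7846 46.5117] ctr [0.4308 0.0975] yaw 0.12916528332070765 spread [0.002  0.0016] side wheel px [301.5171 226.9741] top wheel-top px [264.8364 272.8719]
[[ 0.6439  0.1695]
 [ 0.6434  0.0594]
 [ 0.6437 -0.0512]
 [ 0.6435 -0.1613]] [[-0.0005 -0.11  ]
 [ 0.0003 -0.1106]
 [-0.0002 -0.1101]]
row yaw -0.0012702342591770545
160 axis est [ 0.6433 -0.2866] [446.0342 291.5706] [500.2819 134.6846]
tops side px [array([403.758 , 211.6764]), array([409.608 , 237.7209]), array([416.9581, 268.532 ]), array([425.3658, 305.1295])]
```

Predicted side-view wheel positions match the picture to within a few px, and the mark spacing comes out at 110 mm as given. I'll move the 125 first.

```bash
cat > job.py <<'E'
from geo import *
from station import *
def q(yaw): a=yaw+np.pi/2; return [np.cos(a/2),np.sin(a/2),0,0]
#      pick x,y,yaw, tcp height over plate, wheel width, mark
C={125:(.4497,-.1107,-.187,.113,.032,(.6435,-.1613)),75:(.4006,-.2565,-.120,.078,.024,(.6437,.0594)),
   100:(.4128,.2709,-.051,.096,.028,(.6437,-.0512)),50:(.4308,.0975,.129,.0555,.020,(.6437,.1695))}
def pick(k):
    x,y,w,h,ww,_=C[k]
    move_gripper(ww+.030)
    goto([x,y,h+.10],q(w)); move_linear([x,y,h],q(w),.12)
    move_gripper(0); print(k,"grip width",current_gripper_width(),"tcp",current_tcp_pos(),"F",current_ft_force())
    move_linear([x,y,h+.06],q(w),.1); move_linear([x,y,h+.17],q(w),.2)
    print("lifted F",current_ft_force(),"width",current_gripper_width(),"t",current_time())
def place(k):
    _,_,_,h,ww,(mx,my)=C[k]
    move_linear([mx,my,h+.17],q(0),.2); move_linear([mx,my,h+.06],q(0),.12); move_linear([mx,my,h+.0475],q(0),.04)
    f0=current_ft_force()[2]
    for z in (.0465,.0455,.0445,.0435,.0425):
        move_linear([mx,my,h+z],q(0),.02); f=current_ft_force()[2]-f0; print("z",z,"dF",round(f,2))
        if f>3: break
    move_gripper(ww+.026); sleep(.2); move_linear([mx,my,h+.12],q(0),.12)
    if k!=125: pass
    print("placed",k,"tcp",current_tcp_pos(),"t",current_time())
def snap(name):
    import cv2
    for n in ("top","side"): cv2.imwrite(f"pics/{name}_{n}.png",camera(n)[:,:,::-1])
E
python3 - <<'E'
from job import *
np.set_printoptions(precision=4,suppress=True)
for k in C:
    print(k,solve_ik([C[k][0],C[k][1],C[k][3]+.17],q(C[k][2])),solve_ik([*C[k][5],C[k][3]+.045],q(0)))
pick(125); snap("a")
E
```

```text
125 [-0.2662  0.1102  1.7097 -0.      1.3217 -1.65  ] [-0.2629  0.5064  1.4535 -0.      1.1817 -1.8337]
75 [-0.5937  0.1514  1.7496 -0.      1.2406 -2.0445] [ 0.0742  0.5093  1.5436 -0.      1.0886 -1.4966]
100 [ 0.5575  0.1694  1.6811 -0.      1.2911 -0.9623] [-0.0972  0.4931  1.5229 -0.      1.1256 -1.668 ]
50 [ 0.1965  0.113   1.8549 -0.      1.1737 -1.5033] [ 0.2402  0.557   1.519  -0.      1.0656 -1.3306]
125 grip width 0.03161348343489012 tcp [ 0.4503 -0.1105  0.1137] F [1.0593 2.3924 3.7773]
lifted F [-0.0908 -0.1649 -8.3845] width 0.031235567480296815 t 5.7667
```

View pics/a_side.png

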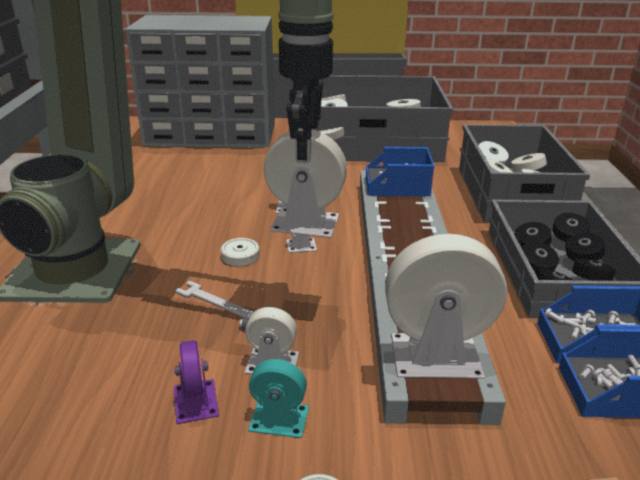

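The 125 hangs upright in the gripper, with its plate at about (305,222). The wrist load of about 8.4 N is near its expected weight. I'll place it now.

```bash
python3 - <<'E'
from job import *
place(125); snap("b")
E
```

```text
z 0.0465 dF -1.26
z 0.0455 dF 1.35
z 0.0445 dF 7.41
placed 125 tcp [ 0.64304284 -0.16119721  0.23216862] t 10.65
```

View pics/b_side.png

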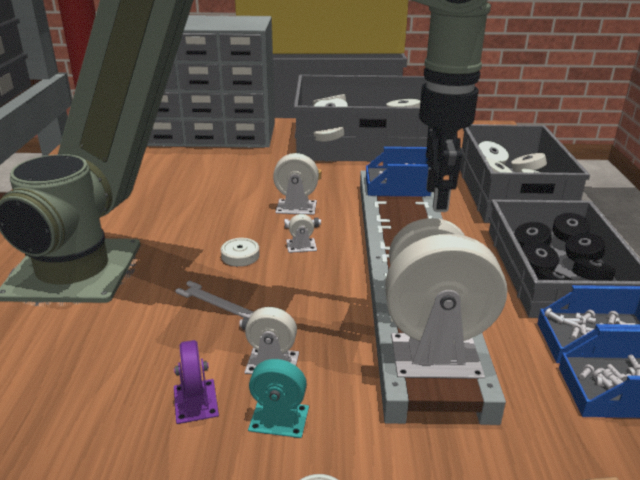

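The 125 stands upright just behind the 160 castor (wheel at about (425,240)), and it touched down gently. The rest come next. After each placing the arm backs straight off the shelf.

```bash
python3 - <<'E'
from job import *
def back():
    p=current_tcp_pos(); move_linear([.47,p[1],max(p[2],.25)],None,.25)
back(); pick(75); place(75); back(); snap("c")
E
```

```text
75 grip width 0.022608329114807153 tcp [ 0.40091417 -0.25660553  0.07857218] F [-0.15468441  0.15272556  3.27768078]
lifted F [-0.88058079  0.87009054 -3.62135611] width 0.023232373290591544 t 15.2333
z 0.0465 dF 1.15
z 0.0455 dF 1.72
z 0.0445 dF 7.92
placed 75 tcp [0.64317165 0.05935797 0.19721885] t 21.0083
```

View pics/c_top.png

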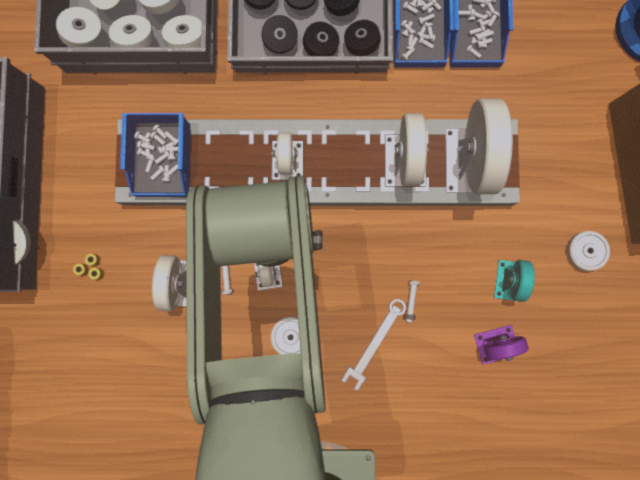

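The 75 stands in the mark at (287,158) and the 125 in the one at (406,160). The 160 castor and the bin haven't moved. The 100 and 50 are left.

```bash
python3 - <<'E'
from job import *
def back():
    p=current_tcp_pos(); move_linear([.47,p[1],max(p[2],.25)],None,.25)
pick(100); place(100); back(); pick(50); snap("d")
E
```

```text
100 grip width 0.027413231648855434 tcp [0.4134453  0.27148159 0.09674033] F [0.54883362 2.60096521 4.2104528 ]
lifted F [-5.69923817e-03 -8.20289150e-02 -6.48743594e+00] width 0.02674995280854786 t 25.9417
z 0.0465 dF -0.59
z 0.0455 dF 0.77
z 0.0445 dF 8.29
placed 100 tcp [ 0.64322911 -0.05114252  0.21525932] t 31.7083
50 grip width 0.018329578865626767 tcp [0.43125501 0.09762283 0.05609739] F [-0.90705885  0.41044345  3.9788221 ]
lifted F [ 0.28092174  0.07426749 -2.56445496] width 0.01862696777398523 t 36.35
```

View pics/d_side.png

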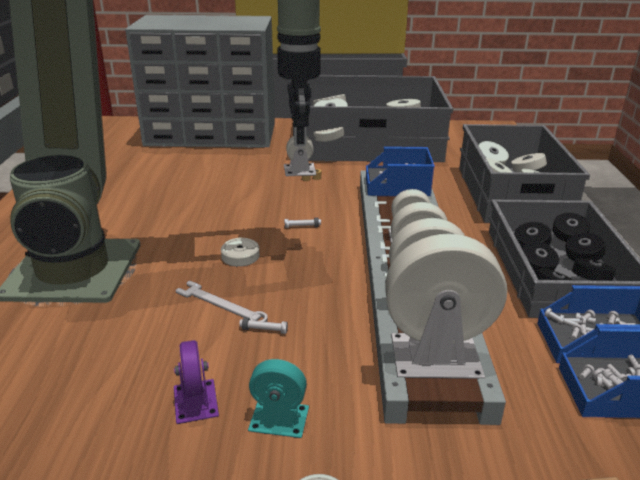

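The 50 hangs upright with its plate at about (300,168). The three placed castors stand in line on the shelf. I'll place the 50, move the arm clear and check.

```bash
python3 - <<'E'
from job import *
place(50); p=current_tcp_pos(); move_linear([.47,p[1],.25],None,.25)
move_j([1.213,.32,1.565,0,1.257,-.02]); snap("e")
import cv2
im=cv2.imread("pics/e_top.png")[100:210,110:525]; cv2.imwrite("pics/e_crop.png",cv2.resize(im,(800,212),interpolation=cv2.INTER_CUBIC))
big=cv2.imread("pics/e_top.png")
T=[cv2.resize(big[118:205,x:x+66],None,fx=3,fy=3,interpolation=cv2.INTER_CUBIC) for x in (198,257,316,375)]
# expected plate outlines at mark centres
from job import C
for t,x,k,(lx,ly) in zip(T,(198,257,316,375),(50,75,100,125),((58,48),(74,58),(88,68),(98,76))):
    mx,my=C[k][5]
    P=[(proj("top",[mx+a*lx/2e3,my+b*ly/2e3,.049])-[x,118]+.5)*3 for a,b in((1,1),(1,-1),(-1,-1),(-1,1))]
    cv2.polylines(t,[np.int32(P)],True,(0,255,0),1)
cv2.imwrite("pics/e_fit.png",np.hstack(T)); print(current_time())
E
```

```text
z 0.0465 dF 0.86
z 0.0455 dF 1.9
z 0.0445 dF 7.47
placed 50 tcp [0.64316072 0.16938968 0.17474762] t 41.3667
44.0833
```

View pics/e_fit.png

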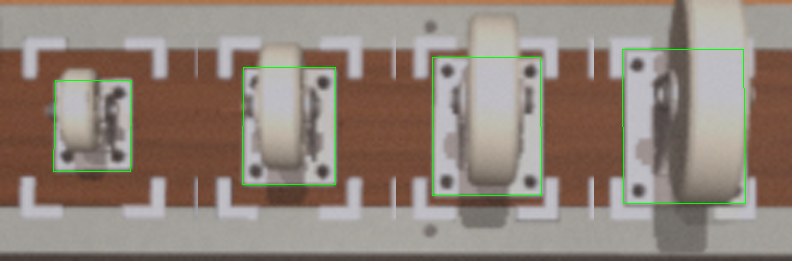

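View pics/e_side.png

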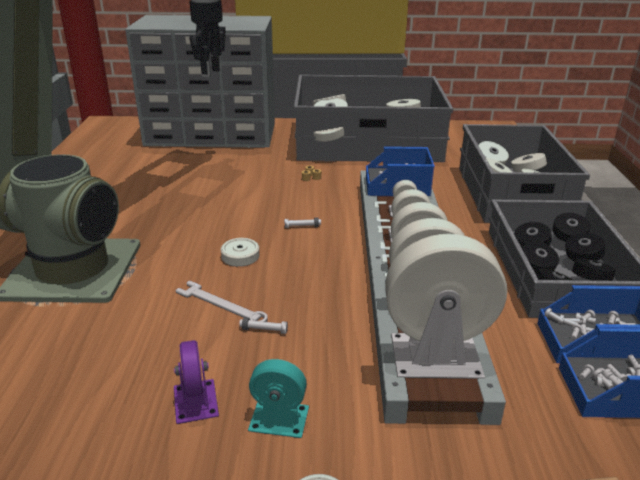

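View pics/e_top.png

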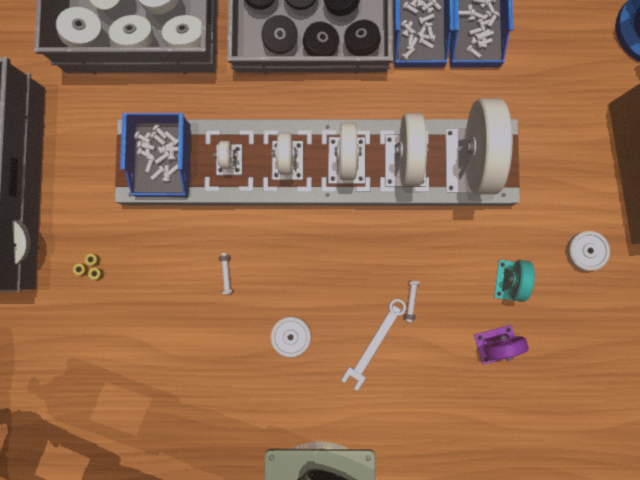

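The zoomed top view shows each plate filling its expected outline, centred and square in its mark. The row falls in size from right to left, all are upright, and the 160 (488,147) and the bin (155,155) haven't moved. Handing in.

```bash
python3 -c "
from station import *
hand_in()"
```

```text
the job is handed in; nothing more can be done
```

The row is finished and handed in. The 125, 100, 75 and 50 castors stand beside the 160 in that order, one in each taped mark. The arm's clock read about 44 s of the 112 s allowed.

I gripped each castor by the free part of its wheel, lifted it and lowered it in 1 mm steps until the wrist force showed it touching. Contact was about 7–8 N each time.

**Last checks:** in the final pictures each plate lies within about 1–2 mm of the outline expected at its mark's centre, and looks square and upright. I saw no change in the position of the 160 castor or the bolt bin. The arm is back at its start pose, clear of everything. No check failed or disagreed. `hand_in()` gives no verdict, so the result itself is not confirmed.

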